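# Wind, set and start the bench timer without letting it spin

## Task

Set up the bench timer for the next polishing run: turn its stiff black dial clockwise all the way to its stop to wind it, turn it back until the pointer stands at the red mark, then press the green start button fully down and let go. The timer is only standing loose on its pad, so push the dial down through the loose play of its spindle and bear down on it while you turn (with 1 to 2 kg, never more than 2.5 kg) and do not let the case spin, slide or tip; it must stay within a centimetre of where it stood. Leave the beaker, the specimen and the brush alone.

Things in the scene. Friction and masses are not known exactly. Their poses are not given: they have to be found in the camera images.
- timer: Bench timer, a white plastic case 108 x 92 x 45 mm high, 0.6 kg, loose on the pad on four rubber feet 34 mm from the dial's axis. Origin on the underside of the feet, below the dial's axis; z up; the case reaches from x = -62 to +46 mm and y = -46 to +46 mm. Dial on top at x = y = 0, height varying (skirt 54 to 68 mm up), green button on top at x = -47 mm. More than 25 N damages it.
- case_front (a point): Middle of the case's short side next to the green button (62 mm from the dial's axis, 25 mm above the underside of the feet); moves if the case spins.
- case_back (a point): Middle of the case's other short side (46 mm from the dial's axis, 25 mm above the underside of the feet).
- dial (a joint): Angle of the dial, 0 to 2.0 rad, growing clockwise seen from above. 2.0 is the firm stop, the red mark is 1.2, scale lines are 0.2 apart. The pointer's direction, anticlockwise from the timer's x axis, is 1.0 minus this angle. Stiff, 0.22 N m: unless pressed down on its bottomed spindle, the case goes round with it; about 8 N down holds the case at worst, 10 to 20 N is good.
- dial_grip (a point): On the dial's axis, halfway up its black bar grip; turns with it: x along the bar to the pointer end (white line), z up. Bar 46 x 12 x 25 mm high, on a round black skirt of 60 mm diameter, upper face 12.5 mm below this point; fingertips can press on it. The worn spindle has 1 to 11 mm of loose end play, different each time: the dial sinks under 2 N, and bears on the case only when it has bottomed.
- start_button (a joint): Travel of the green start button in m, 0 up to 0.005 fully down; it springs back and needs 3 N to go fully down.
- start_button_top (a point): Centre of the top of the green start button (18 mm diameter), 47 mm from the dial's axis towards case_front.
- pad: Fixed rubber pad with a green top, 200 x 160 x 6 mm, on which the timer stands; origin at the centre of its underside, z up.
- beaker: Loose clear beaker, 53 mm diameter, 68 mm high, beside the pad; origin at the centre of its underside. To be left alone.
- specimen: Loose orange round mounted specimen, 30 mm diameter, 18 mm high, beside the pad; origin at the centre of its underside. To be left alone.
- brush: Loose yellow nail brush, 100 x 34 x 30 mm, beside the pad; origin at the centre of its underside, long side along y. To be left alone.

How it is judged (in metres and radians):
On the way, in this order (a step that is already met when the one before it is completed fails the run):
1. the dial is turned clockwise to its stop (value of joint dial above 1.93 rad), for 0.1 s.
2. the dial is turned back to the red mark, within 0.12 rad (value of joint dial between 1.08 and 1.32 rad and velocity of joint dial between -0.05 and 0.05 rad/s), for 0.3 s.
3. the start button is pressed down (value of joint start_button above 0.004 m), for 0.05 s.
At the end, for the whole second after the job is handed in: The dial stands at the red mark (1.2 rad within 0.12), the start button is up again, and the timer stands still and level (within 0.03 rad) on its pad, its origin and both case ends within 10 mm of where they were at the start (value of joint dial between 1.08 and 1.32 rad and value of joint start_button below 0.0015 m and angle between timer's own z axis and vertical below 0.03 rad and distance of each of timer, case_front, case_back from where it was at the start of the episode below 0.01 m and linear speed of timer below 0.01 m/s); the robot touches nothing.
It fails at once if the timer's case spins or slides: its origin or an end moves more than 10 mm from its start (distance of any of timer, case_front, case_back from where it was at the start of the episode above 0.01 m).
It fails at once if the timer tips by more than 0.1 rad (angle between timer's own z axis and vertical above 0.1 rad).
It fails at once if the timer is pressed too hard: more than 33 N (its own weight of about 6 N included) between the timer and the pad (contact force between timer and pad above 33 N).
It fails at once if the start button is pressed before the dial is at the red mark (value of joint start_button above 0.004 m and (value of joint dial below 1.08 rad or value of joint dial above 1.32 rad)).
It fails at once if the beaker, the specimen or the brush is moved by more than 15 mm (distance of any of beaker, specimen, brush from where it was at the start of the episode above 0.015 m).
It also fails if it takes over 64 s, if anything falls off the work surface, if the arm or the gripper's body presses on something with over 40 N, if the wrist force passes 120 N, or if a joint passes its speed limit or range.

## Robot

A 6-joint arm with a two-finger parallel gripper is mounted at the origin on a cart in front of the work surface, level with it; the furniture and walls round the work are solid. World frame = base frame: x ahead of the robot, y to its left, z up, the work surface at z = 0. Lengths are in mm, angles in rad, forces in N, time in s.
With the tool pointing down it reaches from about 325 to 775 mm from the base axis. Payload 5.5 kg.
Tool frame: the origin (TCP) lies at the very end of the fingers, on their centre line; the grasp point (between the pads) lies 19 mm behind it; z points along the fingers, y is the line along which they close (so a half turn about z gives the same grasp; the last joint's range is limited). The gripper opens to 88 mm and grips with 3 to 60 N. Pads are 20 mm wide; open, the fingers measure 115 mm over their backs; the gripper's body (75 mm by 178 mm) begins 61 mm behind the grasp point.
Start: joints at [1.106, 0.091, 1.231, -0, 1.82, -0.057], TCP at [237.96, 550.81, 222.631] pointing down, gripper open.
Joint ranges: [-2.87, 2.87], [-0.86, 2.18], [0.17, 2.46], [-1.51, 4.65], [0.06, 2.69], [-2.65, 2.65]. Speed limits (rad/s): [2.57, 2.57, 3.01, 3.14, 3.14, 3.14].

## Interface

Orientations are given as a unit quaternion [w, x, y, z].
In Python, from plant import arm gives the robot as it stands.
- The arm moves only by the shell command python3 -m handwheel 'ROWS' [FORCE]. ROWS is a JSON object of lists of equal length, an entry for each row: "rotation": the turn, a rotation vector about the tool's x, y, z in rad, a list of three; "offset": the shift along the tool's x, y, z in m, a list of three; "gripper": the opening, from -1 (shut) to 1 (fully open). A call has 1 to 10 rows; each row is the pose to reach, as a shift and turn from the pose commanded when the call began, along the tool's axes at that moment; what a row does not reach only later rows make up. A row lasts 1/10 s, in which the tool goes at most 50 mm and 8.59 degrees, less where a joint would pass 70% of its speed; a pose out of reach is approached as far as the arm can. A call with a gripper value outside its range is refused whole. The fingers move at their own pace and stop on an object; FORCE is the grip in N (left out, the last holds). Time passes only in rows, so rows that repeat a pose let the fingers close. It gives the time, the measured TCP pose, the force, the opening and the grip force at its end, in the units of the state.
- arm.read_state(): the state, without advancing time (a new reading comes with each control period).
- arm.grab_frame(name): name is "scene" or "top"; returns a dict with "frame" (384x512x3 uint8, blue, green, red), "range_z" (384x512 float32, mm along the optical axis (not along the pixel's ray), 0 where there is no reading), "K" (3x3 intrinsics, pixels), "xyz" and "attitude" of the camera in the world. Camera axes: x right, y down, z forward; pixel columns grow to the right and rows downward; lengths in mm; the calibration is good to about 2 mm. A picture is of the moment at which its call begins.
- arm.hand_in(): hands the job in; it is judged then, once.
Trained networks look in the newest picture that a camera, given by its name, has taken for a name from the list of things; names that differ only in an ending like _2 or _b are one class to them, and where a whole thing is asked for, a point or a joint stands for the part that bears it (a point fixed in the world has none). Each returns a list of dicts, best first, with "conf" (0 to 1); they miss things now and then, are a little off and sometimes report something else, mostly with a low value. They report only what shows in the picture. A call takes as long as a camera call.
- arm.masks_of(camera, query): "mask" (384x512 bool, what is visible of it) and "box" ([left, top, width, height] in pixels, round what is visible of it).
The state is a dict: "t": time; "qpos": joint angles; "qvel": joint speeds; "tau": joint torques, N m; "position": TCP position; "tool_rot": TCP orientation; "force": force on the tool from outside, world axes, zero at the start; "torque": the same for the moment, N m; "grip_width": opening from 0.0 (shut) to 1.0 (fully open); "finger_force": force on a finger pad.
Only numpy, scipy, OpenCV 4.12 (cv2) and the standard library are available. Lean on these libraries where they do the work, as an engineer would, in place of code of your own. Each camera call takes 0.05 s, during which the arm holds its last target. There are 200 camera calls.

## Working session

There is one attempt and no reset: what is moved stays moved. The work goes in short steps, Python scripts to look and compute and a shell command to move; the robot and the scene stay as the last step left them, time stands still between calls to the robot, and variables do not carry over. Pictures are saved under pics/ and viewed, at most 10 in all, crops included, and the job is handed in when it is done.

```bash
ls; mkdir -p pics
cat > h.py <<'E'
import numpy as np, cv2
from scipy.spatial.transform import Rotation as R
from plant import arm
def rot(q): return R.from_quat([q[1],q[2],q[3],q[0]]).as_matrix()
def cloud(f):
    z=f["range_z"].astype(float); v,u=np.indices(z.shape); K=f["K"]
    p=np.stack([(u-K[0][2])/K[0][0]*z,(v-K[1][2])/K[1][1]*z,z],-1)
    return p@rot(f["attitude"]).T+np.array(f["xyz"]), z>0
E
python3 - <<'E'
from h import *
np.set_printoptions(precision=1,suppress=True)
s=arm.read_state(); print({k:np.round(v,3) for k,v in s.items()})
ims=[]
for c in("scene","top"):
    f=arm.grab_frame(c); ims.append(f["frame"]); P,ok=cloud(f); print(c,f["xyz"],f["attitude"],f["K"])
    for n in("timer","dial","start_button","dial_grip","pad","beaker","specimen","brush"):
        for d in arm.masks_of(c,n)[:1]:
            m=d["mask"]&ok; print(n,round(d["conf"],2),d["box"],np.median(P[m],0),np.percentile(P[m],[3,97],axis=0).ravel())
cv2.imwrite("pics/a.png",ims[0]);cv2.imwrite("pics/b.png",ims[1])
E
```

```text
pics
{'t': np.float64(0.0), 'qpos': array([ 1.1,  0.1,  1.2,  0. ,  1.8, -0.1]), 'qvel': array([ 0.,  0.,  0., -0., -0., -0.]), 'tau': array([  0. , -44.6, -40.6,   0.1,   0. ,  -0. ]), 'position': array([237.8, 550.5, 221.5]), 'tool_rot': array([-0. ,  0.2,  1. , -0. ]), 'force': array([-0.3, -0.4,  0.3]), 'torque': array([ 0.,  0., -0.]), 'finger_force': np.float64(0.0), 'grip_width': np.float64(0.999)}
scene [ 222.7 -688.7  454.8] [-0.5  0.8 -0.2  0.1] [[397.9   0.  254.9]
 [  0.  397.9 190.9]
 [  0.    0.    1. ]]
timer 0.68 [237.4, 198.9, 61.6, 57.3] [ 549.1 -151.6   49.9] [ 502.2 -179.3   17.1  598.   -98.6   87.1]
dial 0.89 [257.7, 202.4, 29.9, 21.9] [ 565.5 -134.1   67.2] [ 542.6 -155.2   50.8  594.3 -115.7   90. ]
start_button 0.41 [242.5, 212.7, 11.1, 7.9] [ 519.8 -121.2   69.5] [ 514.  -126.8   63.1  527.7 -112.7   71.7]
dial_grip 0.97 [257.1, 199.0, 28.4, 24.0] [ 564.3 -134.1   68.3] [ 542.4 -155.4   62.   589.3 -118.3   90. ]
pad 0.65 [205.8, 220.2, 119.2, 55.1] [ 506.1 -158.1    5.2] [ 452.4 -203.3    2.3  643.5  -41.5    6.8]
beaker 0.65 [231.0, 178.4, 19.1, 33.8] [560
[... 404 characters left out ...]
6.9, 57.5] [ 562.6 -122.6   53.1] [ 511.1 -170.9   26.9  616.1  -79.1   90.8]
dial 0.82 [290.7, 177.8, 27.5, 26.9] [ 571.6 -125.5   66.6] [ 547.1 -153.3   62.9  598.2 -101.5   92.5]
dial_grip 0.86 [290.8, 178.6, 28.0, 24.9] [ 570.9 -126.    66.5] [ 545.6 -155.4   53.1  597.6 -103.3   92.5]
pad 0.67 [255.4, 156.7, 81.5, 96.1] [ 542.1 -103.1    6.8] [ 461.2 -197.7    3.2  654.1  -38.9   10.2]
beaker 0.7 [229.8, 181.1, 26.0, 26.5] [573.1   8.1  23.2] [547.1 -16.4   0.4 594.6  32.9  70. ]
specimen 0.42 [350.0, 171.6, 9.6, 10.9] [ 613.7 -249.    18.8] [ 602.3 -261.5   11.5  625.1 -236.4   21.9]
brush 0.8 [333.2, 225.4, 48.3, 15.9] [ 487.8 -249.    30.8] [ 471.3 -294.2   27.7  503.7 -203.5   34.3]
```

Run:
```python
import cv2,numpy as np
a=cv2.imread("pics/a.png")[165:325,190:350];b=cv2.imread("pics/b.png")[140:260,220:380]
a=cv2.resize(a,(400,400),interpolation=2);b=cv2.resize(b,(400,300),interpolation=2)
b=cv2.copyMakeBorder(b,0,100,0,0,0)
cv2.imwrite("pics/c.png",np.hstack([a,b]))
```

```text
(no output)
```

View pics/c.png

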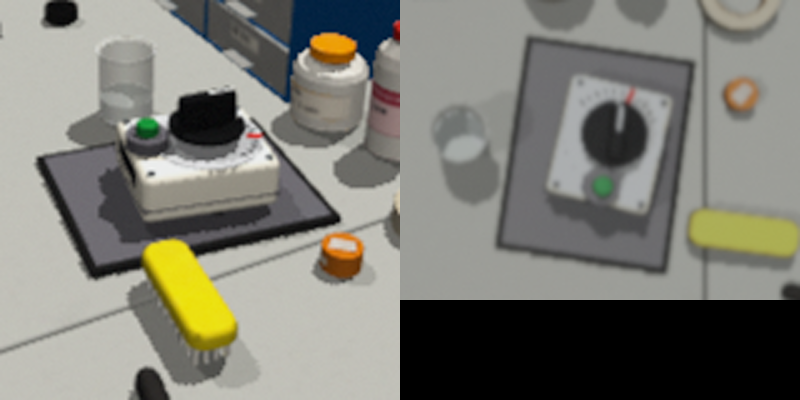

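The scene view (left) shows the timer on a dark pad, with the button towards the robot, the red mark at about (255,134), and the beaker, specimen and brush clear of it. In the top view (right) the dial centre is at about (614,133), the button at (602,185), the red mark at (630,95), and the pointer is near (620,110). Next I'll measure these more finely.

```bash
cat > look.py <<'E'
from h import *
np.set_printoptions(precision=3,suppress=True)
def proj(f,p):
    c=(np.asarray(p,float)-np.array(f["xyz"]))@rot(f["attitude"]); K=f["K"]
    return c[...,:2]/c[...,2:]*[K[0][0],K[1][1]]+[K[0][2],K[1][2]]
def unproj(f,uv,z):
    K=f["K"]; uv=np.atleast_2d(uv)
    d=np.c_[(uv[:,0]-K[0][2])/K[0][0],(uv[:,1]-K[1][2])/K[1][1],np.ones(len(uv))]@rot(f["attitude"]).T
    o=np.array(f["xyz"]); return o+d*((z-o[2])/d[:,2])[:,None]
def avg(c,n=4):
    fs=[arm.grab_frame(c) for _ in range(n)]; f=fs[0]
    f["frame"]=np.mean([x["frame"] for x in fs],0).astype(np.uint8)
    f["range_z"]=np.median([x["range_z"] for x in fs],0); return f
E
python3 - <<'E'
from look import *
for c in("top","scene"):
    f=avg(c); P,ok=cloud(f); b,g,r=[f["frame"][...,i].astype(float) for i in range(3)]
    near=ok&(np.hypot(P[...,0]-568,P[...,1]+126)<80)
    m=near&(g>1.5*r)&(g>1.5*b); v,u=np.nonzero(m); w=(g-r)[m]
    uv=np.array([np.average(u,weights=w),np.average(v,weights=w)]); print(c,"green",m.sum(),uv,np.median(P[m],0),unproj(f,uv,64))
    m=near&(r>1.6*g)&(r>1.6*b)&(P[...,0]>560); v,u=np.nonzero(m)
    if len(u): print("red",len(u),P[m].mean(0),unproj(f,[u.mean(),v.mean()],51))
    m=near&(P[...,2]>82); print("bar",m.sum(),P[m].mean(0)); q=P[m][:,:2]; ww,V=np.linalg.eigh(np.cov(q.T)); print(np.sqrt(ww),V[:,1],np.arctan2(V[1,1],V[0,1]),"ztop",np.percentile(P[m][:,2],[50,90]))
    if c=="top":
        m=near&(r<75)&(np.hypot(P[...,0]-571,P[...,1]+126)<36)&(P[...,2]>55); v,u=np.nonzero(m); (cc,rad)=cv2.minEnclosingCircle(np.c_[u,v].astype(np.float32)); print("skirt",m.sum(),u.mean(),v.mean(),cc,rad,unproj(f,cc,68))
        sk=m&(P[...,2]<78); print("skirt z",np.percentile(P[sk][:,2],[25,50,75]))
        m=near&(P[...,2]>40)&(P[...,2]<58)&(r>110)&(b>110); v,u=np.nonzero(m); bx=cv2.minAreaRect(np.c_[u,v].astype(np.float32)); q=unproj(f,cv2.boxPoints(bx),51); print("case",bx,q,q.mean(0))
        np.save("top0",f["frame"])
    print(f["frame"][...,2][int(165):int(230),280:325].min())
    y0,x0=(165,275) if c=="top" else (190,230)
    cv2.imwrite(f"pics/d_{c}.png",cv2.resize(f["frame"][y0:y0+65,x0:x0+75],None,fx=8,fy=8,interpolation=cv2.INTER_NEAREST))
E
```

```text
top green 30 [300.666 214.159] [ 525.393 -118.157   72.204] [[ 525.33  -118.498   64.   ]]
red 4 [ 604.569 -143.093   53.028] [[ 604.795 -143.39    51.   ]]
bar 127 [ 572.224 -127.661   93.615]
[ 3.904 13.548] [-0.989  0.15 ] 2.9914367877532797 ztop [90.889 92.18 ]
skirt 480 305.35 194.00208333333333 (305.59375, 193.484375) 12.83655834197998 [[ 570.052 -128.307   68.   ]]
skirt z [65.613 66.215 66.801]
case ((303.31329345703125, 196.88412475585938), (41.876991271972656, 48.73295974731445), 13.392498016357422) [[ 521.271  -68.864   51.   ]
 [ 626.485  -92.498   51.   ]
 [ 606.584 -182.814   51.   ]
 [ 501.73  -158.32    51.   ]] [ 564.017 -125.624   51.   ]
33
scene green 55 [248.545 215.245] [ 520.683 -122.919   69.201] [[ 525.268 -114.391   64.   ]]
red 8 [ 602.537 -144.481   51.461] [[ 602.97  -143.861   51.   ]]
bar 139 [ 565.51  -130.46    88.862]
[ 5.281 13.858] [-0.969  0.248] 2.8908510062109545 ztop [88.116 89.804]
0
```

View pics/d_top.png

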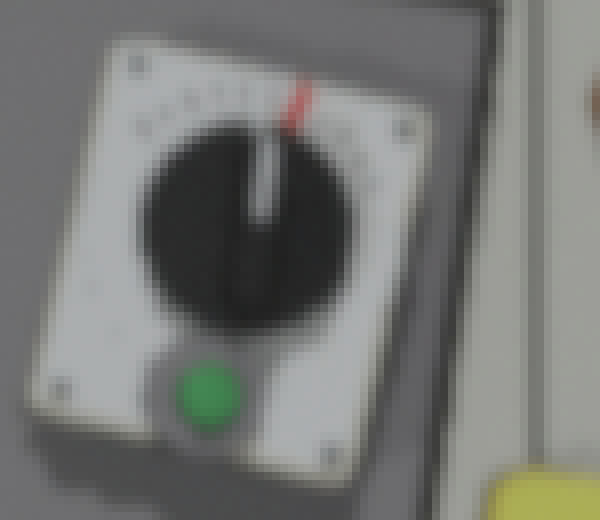

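View pics/d_scene.png

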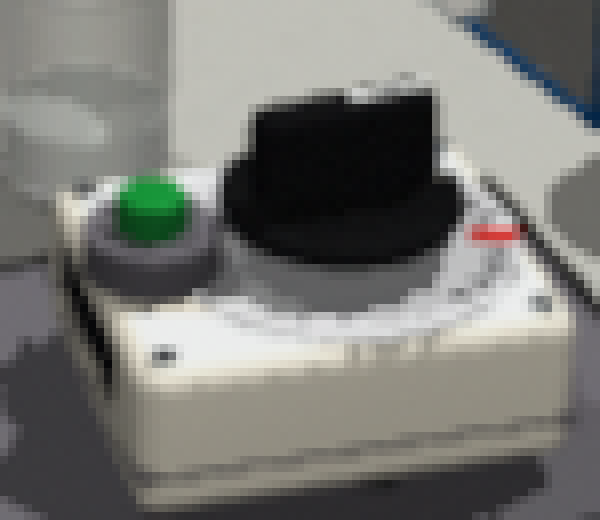

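Top crop: dial centre (247,228), pointer tip (268,135), red mark (297,105), button (210,393). The scene crop agrees: the bar top is lit at (390,90) and the button is at (153,195). My numbers are dial axis (571.5,-127.7), timer yaw -0.22, bar yaw -0.15 (dial about 0.93), skirt z about 65.5 and bar top about 90.5.

```bash
cat > go.py <<'E'
import sys
from look import *
# args x y z yaw(tool x axis in world) -> offset (m, tool axes) and rotation vector from the measured pose
x,y,z,yaw=map(float,sys.argv[1:5]); s=arm.read_state(); T=rot(s["tool_rot"]); p=np.array(s["position"])
c,n=np.cos(yaw),np.sin(yaw); D=np.array([[c,n,0],[n,-c,0],[0,0,-1]])
print("pos",p,"toolx yaw",np.arctan2(T[1,0],T[0,0]),"q1,q6",s["qpos"][0],s["qpos"][5],"tz",T[:,2])
print("offset",T.T@(np.array([x,y,z])-p)/1000,"rotvec",R.from_matrix(T.T@D).as_rotvec())
E
for w in -0.15 2.99; do python3 go.py 571.5 -127.7 160 $w; done
```

```text
pos [237.959 550.797 222.641] toolx yaw 2.7338033702818487 q1,q6 1.1063130346749954 -0.056702691558129466 tz [ 0. -0. -1.]
offset [-0.575 -0.491  0.063] rotvec [0.    0.    2.884]
pos [237.959 550.797 222.641] toolx yaw 2.7338033702818487 q1,q6 1.1063130346749954 -0.056702691558129466 tz [ 0. -0. -1.]
offset [-0.575 -0.491  0.063] rotvec [-0.     0.    -0.256]
```

```bash
python3 -m handwheel '{"offset":[[-0.3,-0.25,0],[-0.3,-0.25,0],[-0.3,-0.25,0],[-0.3,-0.25,0],[-0.3,-0.25,0],[-0.3,-0.25,0],[-0.3,-0.25,0],[-0.3,-0.25,0],[-0.3,-0.25,0],[-0.3,-0.25,0]],"rotation":[[0,0,0],[0,0,0],[0,0,0],[0,0,0],[0,0,0],[0,0,0],[0,0,0],[0,0,0],[0,0,0],[0,0,0]],"gripper":[1,1,1,1,1,1,1,1,1,1]}' 5; python3 go.py 571.5 -127.7 140 2.99
```

```text
t: 2.3
position: [414.4, 201.8, 222.7]
tool_rot: [-0.0, 0.204, 0.979, 0.0]
force: [-1.3, 0.1, -0.7]
grip_width: 1.002
finger_force: 0.0
pos [414.44  201.816 222.749] toolx yaw 2.731363172479652 q1,q6 0.3789646378871371 -0.7814648812476955 tz [ 0.     0.001 -1.   ]
offset [-0.275 -0.24   0.083] rotvec [ 0.001 -0.    -0.259]
```

```bash
python3 -m handwheel '{"offset":[[-0.275,-0.24,0.08],[-0.275,-0.24,0.08],[-0.275,-0.24,0.08],[-0.275,-0.24,0.08],[-0.275,-0.24,0.08],[-0.275,-0.24,0.08],[-0.275,-0.24,0.08],[-0.275,-0.24,0.08],[-0.275,-0.24,0.08],[-0.275,-0.24,0.08]],"rotation":[[0,0,-0.1],[0,0,-0.2],[0,0,-0.259],[0,0,-0.259],[0,0,-0.259],[0,0,-0.259],[0,0,-0.259],[0,0,-0.259],[0,0,-0.259],[0,0,-0.259]],"gripper":[0,0,0,0,0,0,0,0,0,0]}' 5; python3 go.py 571.5 -127.7 110 2.99
```

```text
t: 3.3
position: [571.7, -125.4, 142.2]
tool_rot: [-0.001, 0.074, 0.997, 0.001]
force: [-0.2, 0.1, 0.6]
grip_width: 0.5
finger_force: 0.0
pos [ 571.661 -125.405  142.245] toolx yaw 2.993978027856409 q1,q6 -0.2745706067854342 -1.697663755184465 tz [-0.001  0.001 -1.   ]
offset [-0.    -0.002  0.032] rotvec [ 0.001 -0.001  0.004]
```

```bash
python3 -m handwheel '{"offset":[[0,-0.002,0.035],[0,-0.002,0.055],[0,-0.002,0.065],[0,-0.002,0.069],[0,-0.002,0.069],[0,-0.002,0.069]],"rotation":[[0,0,0.004],[0,0,0.004],[0,0,0.004],[0,0,0.004],[0,0,0.004],[0,0,0.004]],"gripper":[0,0,0,0,0,0]}'; python3 go.py 571.5 -127.7 72 2.99
python3 - <<'E'
from look import *
ims=[]
for c,(y0,x0) in(("top",(155,265)),("scene",(160,210))):
    f=avg(c,1); ims.append(cv2.resize(f["frame"][y0:y0+90,x0:x0+100],(400,360),interpolation=2))
cv2.imwrite("pics/e.png",np.hstack(ims))
E
```

```text
t: 3.9
position: [571.9, -128.7, 75.3]
tool_rot: [0.001, 0.076, 0.997, -0.0]
force: [0.3, -0.4, 0.7]
grip_width: 0.503
finger_force: 0.0
pos [ 571.939 -128.704   75.32 ] toolx yaw 2.9894478011979326 q1,q6 -0.2794103634642526 -1.6980624503697828 tz [ 0.002 -0.001 -1.   ]
offset [0.001 0.001 0.003] rotvec [-0.     0.002 -0.001]
```

View pics/e.png

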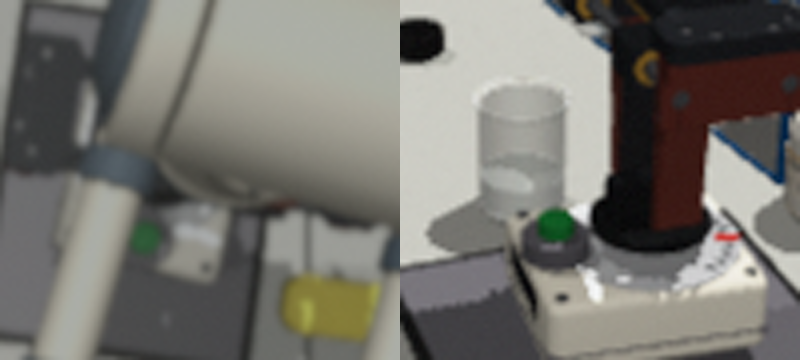

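The fingers straddle the bar just above the skirt. In the right image the near finger is at about (665,160) and the skirt at (650,225). Closing gently first.

```bash
python3 -m handwheel '{"offset":[[0,0.001,0.002],[0,0.001,0.002],[0,0.001,0.002],[0,0.001,0.002],[0,0.001,0.002],[0,0.001,0.002],[0,0.001,0.002],[0,0.001,0.002]],"rotation":[[0,0,0],[0,0,0],[0,0,0],[0,0,0],[0,0,0],[0,0,0],[0,0,0],[0,0,0]],"gripper":[-1,-1,-1,-1,-1,-1,-1,-1]}' 5; python3 go.py 571.5 -127.7 66 2.99;  python3 -c "
from h import *
s=arm.read_state();print(s['torque'],s['force'])"
```

```text
t: 4.8
position: [571.3, -128.2, 71.6]
tool_rot: [-0.0, 0.076, 0.997, -0.0]
force: [0.2, -0.7, 0.3]
grip_width: 0.144
finger_force: 5.0
pos [ 571.317 -128.182   71.646] toolx yaw 2.9887290273991 q1,q6 -0.27867830091110063 -1.6966067410400332 tz [-0. -0. -1.]
offset [-0.     0.001  0.006] rotvec [-0.     0.    -0.001]
[-0.10280506  0.04187542  0.06413663] [ 0.23105129 -0.67190697  0.2828392 ]
```

```bash
python3 -m handwheel '{"offset":[[0,0,0.001],[0,0,0.002],[0,0,0.003],[0,0,0.003]],"rotation":[[0,0,0],[0,0,0],[0,0,0],[0,0,0]],"gripper":[-1,-1,-1,-1]}'; python3 -m handwheel '{"offset":[[0,0,0.0005],[0,0,0.001],[0,0,0.001]],"rotation":[[0,0,0],[0,0,0],[0,0,0]],"gripper":[-1,-1,-1]}'; python3 -m handwheel '{"offset":[[0,0,0.0005],[0,0,0.001],[0,0,0.001]],"rotation":[[0,0,0],[0,0,0],[0,0,0]],"gripper":[-1,-1,-1]}'
```

```text
t: 5.2
position: [571.3, -128.1, 68.4]
tool_rot: [-0.0, 0.076, 0.997, -0.0]
force: [0.6, -1.2, 0.2]
grip_width: 0.141
finger_force: 5.0
t: 5.5
position: [571.4, -128.2, 68.2]
tool_rot: [0.0, 0.076, 0.997, -0.0]
force: [-2.5, -1.3, 4.0]
grip_width: 0.142
finger_force: 5.0
t: 5.8
position: [571.7, -128.2, 67.9]
tool_rot: [0.001, 0.076, 0.997, -0.0]
force: [-1.8, -0.8, 6.8]
grip_width: 0.14
finger_force: 5.0
```

```bash
python3 -m handwheel '{"offset":[[0,0,0.0005],[0,0,0.001],[0,0,0.001]],"rotation":[[0,0,0],[0,0,0],[0,0,0]],"gripper":[-1,-1,-1]}'; python3 -m handwheel '{"offset":[[0,0,0.0005],[0,0,0.001],[0,0,0.001]],"rotation":[[0,0,0],[0,0,0],[0,0,0]],"gripper":[-1,-1,-1]}'
python3 - <<'E'
from look import *
f=avg("scene",2); P,ok=cloud(f)
for n in("dial","start_button"):
  for d in arm.masks_of("scene",n)[:1]: print(n,d["conf"],d["box"],np.percentile(P[d["mask"]&ok],[3,50,97],axis=0))
cv2.imwrite("pics/f.png",cv2.resize(f["frame"][190:255,230:305],None,fx=8,fy=8,interpolation=cv2.INTER_NEAREST))
E
```

```text
t: 6.1
position: [572.0, -128.3, 67.2]
tool_rot: [0.001, 0.076, 0.997, -0.0]
force: [-1.6, -1.3, 7.0]
grip_width: 0.143
finger_force: 5.0
t: 6.4
position: [572.2, -128.3, 66.3]
tool_rot: [0.001, 0.076, 0.997, -0.0]
force: [-1.1, -0.7, 7.2]
grip_width: 0.144
finger_force: 5.0
dial 0.6 [254.8, 201.1, 33.2, 26.5] [[ 541.047 -156.74    51.146]
 [ 557.161 -135.997   61.439]
 [ 594.426 -108.208   86.658]]
start_button 0.39 [242.9, 212.2, 9.4, 9.7] [[ 514.163 -126.153   62.936]
 [ 520.369 -122.384   69.657]
 [ 527.724 -113.848   71.508]]
```

View pics/f.png

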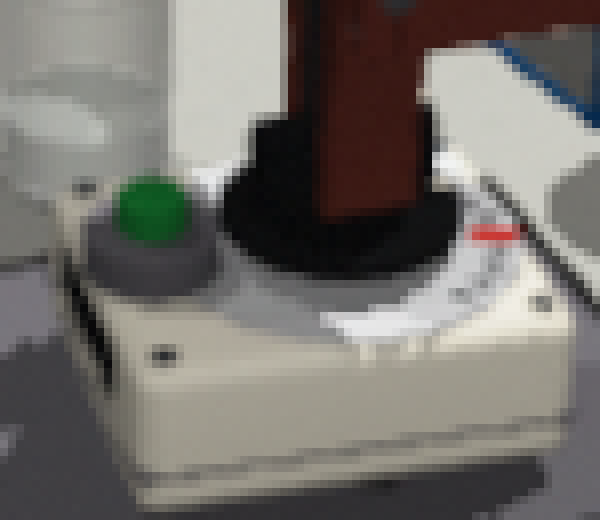

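The skirt has dropped about 2 px relative to before, with its rim bottom now at about (340,270), so the dial is sinking in its play at roughly 7 N. I'll keep going until it bottoms.

```bash
for i in 1 2 3 ; do python3 -m handwheel '{"offset":[[0,0,0.0005],[0,0,0.001],[0,0,0.001]],"rotation":[[0,0,0],[0,0,0],[0,0,0]],"gripper":[-1,-1,-1]}' | egrep "^t|pos|^force"; done
```

```text
t: 6.9
position: [572.4, -128.3, 65.5]
tool_rot: [0.002, 0.076, 0.997, -0.0]
force: [-0.8, -1.7, 7.8]
t: 7.2
position: [572.6, -128.3, 64.6]
tool_rot: [0.002, 0.076, 0.997, -0.0]
force: [-0.4, -1.4, 7.7]
t: 7.5
position: [572.7, -128.3, 63.6]
tool_rot: [0.002, 0.076, 0.997, -0.0]
force: [-0.4, -1.8, 7.5]
```

```bash
for i in 1 2 3 ; do python3 -m handwheel '{"offset":[[0,0,0.0005],[0,0,0.001],[0,0,0.001]],"rotation":[[0,0,0],[0,0,0],[0,0,0]],"gripper":[-1,-1,-1]}' | egrep "^t:|pos|^force"; done
```

```text
t: 7.8
position: [572.7, -128.3, 62.7]
force: [0.3, -1.0, 7.1]
t: 8.1
position: [572.8, -128.4, 62.4]
force: [-1.1, -0.3, 10.7]
t: 8.4
position: [572.9, -128.4, 62.3]
force: [-3.2, -0.8, 13.9]
```

Bottomed at z about 62.4. Firming the grip and starting the turn slowly; positive about tool z is clockwise.

```bash
python3 -m handwheel '{"offset":[[0,0,0.0005],[0,0,0.0005],[0,0,0.0005]],"rotation":[[0,0,0],[0,0,0],[0,0,0]],"gripper":[-1,-1,-1]}' 28;  python3 -m handwheel '{"offset":[[0,0,0],[0,0,0],[0,0,0],[0,0,0],[0,0,0]],"rotation":[[0,0,0.04],[0,0,0.08],[0,0,0.12],[0,0,0.16],[0,0,0.2]],"gripper":[-1,-1,-1,-1,-1]}'; python3 go.py 571.5 -127.7 62 2.99;python3 -c "
from h import *
s=arm.read_state();print(s['torque'],s['force'])"
```

```text
t: 8.7
position: [572.9, -128.4, 62.4]
tool_rot: [0.003, 0.076, 0.997, -0.001]
force: [-4.5, -0.4, 16.6]
grip_width: 0.138
finger_force: 30.4
t: 9.2
position: [572.8, -128.8, 62.3]
tool_rot: [0.003, 0.176, 0.984, -0.001]
force: [-4.1, -1.3, 16.4]
grip_width: 0.132
finger_force: 30.5
pos [ 572.824 -128.828   62.337] toolx yaw 2.7872523008533796 q1,q6 -0.2787407605633816 -1.4951686431498634 tz [ 0.005 -0.002 -1.   ]
offset [0.002 0.001 0.   ] rotvec [-0.001  0.006 -0.203]
[-0.31064348  0.8429965   0.24427867] [-4.05941014 -1.30795398 16.41209532]
```

```bash
cat > chk.py <<'E'
from look import *
f=avg("scene",2); P,ok=cloud(f); b,g,r=[f["frame"][...,i].astype(float) for i in range(3)]
box=np.zeros(g.shape,bool); box[190:260,230:305]=1
for n,m in(("green",box&(g>1.5*r)&(g>1.5*b)),("red",box&(r>3*g)&(r>3*b)&(r>150))):
    v,u=np.nonzero(m); print(n,len(u),u.mean(),v.mean())
E
python3 chk.py
python3 - <<'E'
from h import *
f=cv2.imread("pics/a.png").astype(float); b,g,r=f[...,0],f[...,1],f[...,2]
box=np.zeros(g.shape,bool); box[190:260,230:305]=1
for n,m in(("green",box&(g>1.5*r)&(g>1.5*b)),("red",box&(r>3*g)&(r>3*b)&(r>150))):
    v,u=np.nonzero(m); print(n,len(u),u.mean(),v.mean())
E
```

```text
green 55 248.5818181818182 215.87272727272727
red 4 291.5 219.0
green 55 248.47272727272727 215.78181818181818
red 4 291.5 219.0
```

The case has not moved. Continuing, with a 1 mm lateral correction.

```bash
python3 -m handwheel '{"offset":[[0.0005,0,0],[0.001,0,0],[0.001,0,0],[0.001,0,0],[0.001,0,0],[0.001,0,0],[0.001,0,0],[0.001,0,0]],"rotation":[[0,0,0.05],[0,0,0.1],[0,0,0.15],[0,0,0.2],[0,0,0.25],[0,0,0.3],[0,0,0.35],[0,0,0.4]],"gripper":[-1,-1,-1,-1,-1,-1,-1,-1]}'; python3 go.py 571.5 -127.7 62 2.99;python3 -c "
from h import *
s=arm.read_state();print(s['torque'],s['force'])"; python3 chk.py
```

```text
t: 10.1
position: [572.3, -129.4, 62.4]
tool_rot: [0.004, 0.369, 0.93, -0.001]
force: [-3.6, -3.7, 15.5]
grip_width: 0.138
finger_force: 30.2
pos [ 572.273 -129.448   62.36 ] toolx yaw 2.386330194651849 q1,q6 -0.2791764404628915 -1.0946314433347388 tz [ 0.006 -0.004 -1.   ]
offset [0.002 0.001 0.   ] rotvec [-0.001  0.008 -0.604]
[-0.84493103  0.58869067  0.23279459] [-3.56426465 -3.7489358  15.52316211]
green 52 248.5 216.0
red 4 291.5 219.0
```

```bash
python3 -m handwheel '{"offset":[[0,-0.0005,0],[0,-0.001,0],[0,-0.001,0],[0,-0.001,0],[0,-0.001,0],[0,-0.001,0],[0,-0.001,0],[0,-0.001,0]],"rotation":[[0,0,0.05],[0,0,0.1],[0,0,0.15],[0,0,0.2],[0,0,0.25],[0,0,0.3],[0,0,0.35],[0,0,0.38]],"gripper":[-1,-1,-1,-1,-1,-1,-1,-1]}'; python3 go.py 571.5 -127.7 62 2.99;python3 -c "
from h import *
s=arm.read_state();print(s['torque'],s['force'])"; python3 chk.py
```

```text
t: 11.0
position: [571.6, -130.0, 62.4]
tool_rot: [0.004, 0.537, 0.843, 0.0]
force: [-2.8, -2.5, 15.5]
grip_width: 0.136
finger_force: 30.2
pos [ 571.615 -129.974   62.383] toolx yaw 2.0066820456329673 q1,q6 -0.28057434729838354 -0.7164036385581635 tz [ 0.006 -0.004 -1.   ]
offset [0.002 0.001 0.   ] rotvec [ 0.001  0.008 -0.983]
[-0.7782326   0.56751042  0.23148998] [-2.79209243 -2.52921781 15.48013083]
green 52 248.5 216.0
red 3 292.0 219.0
```

```bash
for i in 1 2 3; do python3 -m handwheel '{"offset":[[0,0,0],[0,0,0]],"rotation":[[0,0,0.015],[0,0,0.03]],"gripper":[-1,-1]}' |grep ^force; python3 -c "
from h import *
s=arm.read_state();T=rot(s['tool_rot']);print(np.arctan2(T[1,0],T[0,0]),s['torque'],s['force'])"; done; python3 chk.py
```

```text
force: [-2.6, -4.1, 16.6]
1.9778296605635164 [-0.79436342  0.59311755  0.27346771] [-2.6127691  -4.05289904 16.62156029]
force: [-3.0, -4.4, 16.0]
1.947825650697511 [-0.73779944  0.64061518  0.27093333] [-3.04170576 -4.42059649 16.04484919]
force: [-2.2, -3.5, 15.4]
1.9177576991230552 [-0.79445289  0.67957167  0.25191531] [-2.22883908 -3.50139371 15.37962225]
green 53 248.49056603773585 215.9245283018868
red 3 292.0 219.0
```

```bash
for i in 1 2 3; do python3 -m handwheel '{"offset":[[0,0,0],[0,0,0]],"rotation":[[0,0,0.01],[0,0,0.02]],"gripper":[-1,-1]}' |grep ^force; python3 -c "
from h import *
s=arm.read_state();T=rot(s['tool_rot']);print(np.arctan2(T[1,0],T[0,0]),s['torque'],s['grip_width'])"; done; python3 chk.py
```

```text
force: [-4.1, -3.8, 15.6]
1.8980429995672545 [-0.82322625  0.74265026  0.20939227] 0.13559632022448778
force: [-3.7, -4.6, 16.4]
1.878120445980946 [-0.81721085  0.73408605  0.25815413] 0.13855232063233944
force: [-3.4, -4.8, 15.4]
1.8583201390282498 [-0.80289305  0.71747472  0.40988076] 0.13878029769372147
green 53 248.58490566037736 216.0188679245283
red 3 292.0 219.0
```

Torque jumped to 0.41 N·m at tool yaw 1.86 while the case stayed put, so the dial is at its stop. Hold briefly, then turn back about 0.85 rad.

```bash
python3 -m handwheel '{"offset":[[0,0,0],[0,0,0],[-0.0005,-0.0007,0],[-0.0005,-0.0007,0],[-0.0005,-0.0007,0],[-0.0005,-0.0007,0],[-0.0005,-0.0007,0],[-0.0005,-0.0007,0],[-0.0005,-0.0007,0],[-0.0005,-0.0007,0]],"rotation":[[0,0,0],[0,0,0],[0,0,-0.05],[0,0,-0.1],[0,0,-0.15],[0,0,-0.2],[0,0,-0.25],[0,0,-0.3],[0,0,-0.35],[0,0,-0.4]],"gripper":[-1,-1,-1,-1,-1,-1,-1,-1,-1,-1]}' |grep ^force;  python3 -c "
from h import *
s=arm.read_state();T=rot(s['tool_rot']);print(np.arctan2(T[1,0],T[0,0]),s['torque'],s['grip_width'],s['position'])"; python3 chk.py
```

```text
force: [1.1, -1.2, 13.1]
2.2602514839115653 [-0.26376176 -0.16772249 -0.20702859] 0.13654023422336484 [ 571.98732802 -129.86395044   62.36879446]
green 52 248.5 216.0
red 4 291.5 219.0
```

```bash
python3 -m handwheel '{"offset":[[0,0,0.0005],[0,0,0.0005],[0,0,0.0005],[0,0,0.0005],[0,0,0.0005],[0,0,0.0005],[0,0,0.0005],[0,0,0.0005],[0,0,0.0005],[0,0,0.0005]],"rotation":[[0,0,-0.05],[0,0,-0.1],[0,0,-0.15],[0,0,-0.2],[0,0,-0.25],[0,0,-0.3],[0,0,-0.35],[0,0,-0.4],[0,0,-0.44],[0,0,-0.45]],"gripper":[-1,-1,-1,-1,-1,-1,-1,-1,-1,-1]}' |grep ^force;  python3 -m handwheel '{"offset":[[0,0,0],[0,0,0],[0,0,0],[0,0,0],[0,0,0]],"rotation":[[0,0,0],[0,0,0],[0,0,0],[0,0,0],[0,0,0]],"gripper":[-1,-1,-1,-1,-1]}' |grep ^force; python3 -c "
from h import *
s=arm.read_state();T=rot(s['tool_rot']);print(np.arctan2(T[1,0],T[0,0]),s['torque'],s['grip_width'],s['position'],s['t'])"; python3 chk.py
```

```text
force: [2.8, 0.5, 15.4]
force: [1.9, 1.5, 16.3]
2.708843502190894 [ 0.17546704 -0.31790706 -0.1828796 ] 0.1386973234087271 [ 572.5686751  -129.11310017   62.37655332] 15.1
green 53 248.58490566037736 216.0188679245283
red 4 291.5 219.0
```

```bash
python3 -m handwheel '{"offset":[[0,0,-0.001],[0,0,-0.002],[0,0,-0.002],[0,0,-0.002],[0,0,-0.002]],"rotation":[[0,0,0],[0,0,0],[0,0,0],[0,0,0],[0,0,0]],"gripper":[-1,-0.4,-0.4,-0.4,-0.4]}' |egrep "^force|width";  python3 -m handwheel '{"offset":[[0,0,-0.01],[0,0,-0.04],[0,0,-0.08],[0,0,-0.1],[0,-0.05,-0.1],[0,-0.1,-0.1],[0,-0.15,-0.1],[0,-0.2,-0.1],[0,-0.2,-0.1],[0,-0.2,-0.1]],"rotation":[[0,0,0],[0,0,0],[0,0,0],[0,0,0],[0,0,0],[0,0,0],[0,0,0],[0,0,0],[0,0,0],[0,0,0]],"gripper":[-0.4,-0.4,-0.4,-0.4,-0.4,-0.4,-1,-1,-1,-1]}' | egrep "^force|^t:|pos"; python3 chk.py
```

```text
force: [0.7, 0.8, 9.6]
grip_width: 0.3
t: 16.7
position: [484.8, -311.2, 159.2]
force: [0.2, 0.3, 0.3]
green 55 248.47272727272727 215.78181818181818
red 0 nan nanchk.py:5: RuntimeWarning: Mean of empty slice.
  v,u=np.nonzero(m); print(n,len(u),u.mean(),v.mean())
  ret = ret.dtype.type(ret / rcount)
```

Run:
```python
from look import *
f=avg("top"); P,ok=cloud(f); b,g,r=[f["frame"][...,i].astype(float) for i in range(3)]
near=ok&(np.hypot(P[...,0]-571,P[...,1]+128)<32)
print("skirt z",np.median(P[near&(r<75)][:,2]))
m=near&(P[...,2]>72); q=P[m][:,:2]; ww,V=np.linalg.eigh(np.cov(q.T)); print("bar",m.sum(),q.mean(0),np.arctan(V[1,1]/V[0,1]),np.percentile(P[m][:,2],[50,90]))
n2=ok&(np.hypot(P[...,0]-568,P[...,1]+126)<80)
m=n2&(g>1.5*r)&(g>1.5*b); v,u=np.nonzero(m); w=(g-r)[m]; print("green",np.average(u,weights=w),np.average(v,weights=w),np.median(P[m],0))
m=n2&(P[...,2]>40)&(P[...,2]<58)&(r>110)&(b>110); v,u=np.nonzero(m); bx=cv2.minAreaRect(np.c_[u,v].astype(np.float32)); print(bx)
cv2.imwrite("pics/g.png",cv2.resize(f["frame"][165:230,275:350],None,fx=8,fy=8,interpolation=cv2.INTER_CUBIC))
```

```text
skirt z 63.08791247287854
bar 135 [ 571.799 -127.151] -0.4437411743780486 [87.25  88.686]
green 300.6657739689341 214.1606855918586 [ 525.384 -118.111   72.54 ]
((303.3823547363281, 196.97059631347656), (41.95866012573242, 48.749656677246094), 14.03624439239502)
```

View pics/g.png

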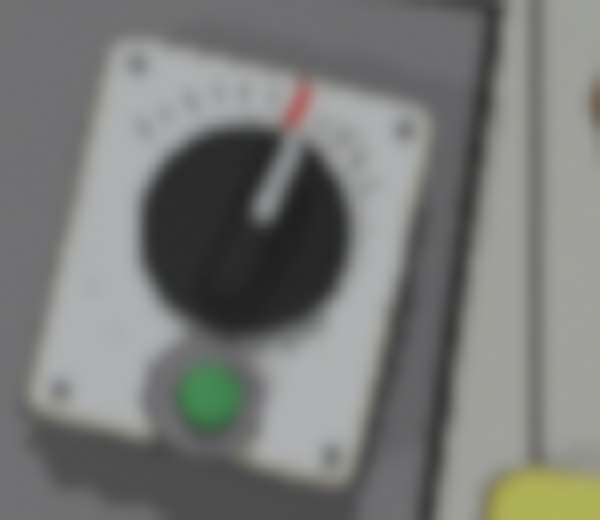

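The pointer line (262,215)-(297,140) runs onto the red mark at (298,105). Measured bar yaw is -0.44 against a target of about -0.43, and the case corners are unchanged. Next, the button at (525.3,-118.3).

```bash
python3 go.py 525.3 -118.3 85 2.91
```

```text
pos [ 486.044 -309.377  159.685] toolx yaw 2.710975625370256 q1,q6 -0.6260238458686677 -1.7661725080514425 tz [ 0.  0. -1.]
offset [0.044 0.19  0.075] rotvec [ 0.     0.    -0.199]
```

```bash
python3 -m handwheel '{"offset":[[0.044,0.19,0],[0.044,0.19,0],[0.044,0.19,0],[0.044,0.19,0],[0.044,0.19,0],[0.044,0.19,0.03],[0.044,0.19,0.06],[0.044,0.19,0.073],[0.044,0.19,0.073],[0.044,0.19,0.073]],"rotation":[[0,0,-0.1],[0,0,-0.199],[0,0,-0.199],[0,0,-0.199],[0,0,-0.199],[0,0,-0.199],[0,0,-0.199],[0,0,-0.199],[0,0,-0.199],[0,0,-0.199]],"gripper":[-1,-1,-1,-1,-1,-1,-1,-1,-1,-1]}' | egrep "^force|^t:|width"; python3 go.py 525.3 -118.3 73 2.91
```

```text
t: 18.0
force: [-0.0, -0.5, 0.8]
grip_width: 0.005
pos [ 525.374 -120.095   87.654] toolx yaw 2.9076049594381277 q1,q6 -0.28777217871072447 -1.6245818136502266 tz [ 0.001 -0.    -1.   ]
offset [0.001 0.002 0.015] rotvec [-0.     0.001 -0.002]
```

```bash
python3 -m handwheel '{"offset":[[0,0.001,0.006],[0,0.001,0.011],[0,0.001,0.014],[0,0.001,0.014]],"rotation":[[0,0,0],[0,0,0],[0,0,0],[0,0,0]],"gripper":[-1,-1,-1,-1]}' | egrep "^force|pos"; for i in 1 2 3 4; do python3 -m handwheel '{"offset":[[0,0,0.0005],[0,0,0.001],[0,0,0.001]],"rotation":[[0,0,0],[0,0,0],[0,0,0]],"gripper":[-1,-1,-1]}' | egrep "pos|^force"; done
```

```text
position: [525.2, -118.8, 72.4]
force: [-0.0, 0.1, 0.5]
position: [525.4, -118.8, 71.9]
force: [0.2, 1.1, 0.6]
position: [525.3, -118.8, 70.7]
force: [-0.4, -0.6, 2.0]
position: [525.3, -118.8, 69.7]
force: [0.6, -0.8, 1.6]
position: [525.3, -118.8, 68.7]
force: [0.3, -0.1, 1.4]
```

```bash
for i in 1 2 3; do python3 -m handwheel '{"offset":[[0,0,0.0005],[0,0,0.001],[0,0,0.001]],"rotation":[[0,0,0],[0,0,0],[0,0,0]],"gripper":[-1,-1,-1]}' | egrep "pos|^force"; done
```

```text
position: [525.3, -118.8, 67.7]
force: [-0.5, 0.1, 2.9]
position: [525.4, -118.8, 67.2]
force: [-1.4, -0.3, 5.1]
position: [525.4, -118.8, 67.1]
force: [-2.8, 0.3, 9.7]
```

Force jumped at z 67.2 after about 5 mm of travel, so the button is fully down. Releasing.

```bash
python3 -m handwheel '{"offset":[[0,0,-0.002],[0,0,-0.006],[0,0,-0.02],[0,0,-0.06],[0,0,-0.1],[0,-0.05,-0.1],[0,-0.1,-0.1],[0,-0.15,-0.1],[0,-0.2,-0.1],[0,-0.2,-0.1]],"rotation":[[0,0,0],[0,0,0],[0,0,0],[0,0,0],[0,0,0],[0,0,0],[0,0,0],[0,0,0],[0,0,0],[0,0,0]],"gripper":[-1,-1,-1,-1,-1,-1,-1,-1,-1,-1]}' | egrep "^t:|^force|pos"
python3 - <<'E'
from look import *
f=avg("top"); P,ok=cloud(f); b,g,r=[f["frame"][...,i].astype(float) for i in range(3)]
m=ok&(np.hypot(P[...,0]-571,P[...,1]+128)<32)&(P[...,2]>72); q=P[m][:,:2]; ww,V=np.linalg.eigh(np.cov(q.T)); print("bar",q.mean(0),np.arctan(V[1,1]/V[0,1]))
n2=ok&(np.hypot(P[...,0]-568,P[...,1]+126)<80)
m=n2&(g>1.5*r)&(g>1.5*b); print("green",m.sum(),np.median(P[m],0))
m=n2&(P[...,2]>40)&(P[...,2]<58)&(r>110)&(b>110); v,u=np.nonzero(m); print(cv2.minAreaRect(np.c_[u,v].astype(np.float32)))
s=avg("scene",2)
a=cv2.resize(f["frame"][165:230,275:350],(400,347),interpolation=2);c=cv2.resize(s["frame"][190:255,230:305],(400,347),interpolation=2)
cv2.imwrite("pics/i.png",np.hstack([a,c]))
E
```

```text
t: 21.5
position: [476.7, -318.3, 165.4]
force: [0.6, -0.1, 0.3]
bar [ 571.659 -127.195] -0.45203603923204905
green 30 [ 525.405 -118.116   72.322]
((303.3823547363281, 196.97059631347656), (41.95866012573242, 48.749656677246094), 14.03624439239502)
```

View pics/i.png

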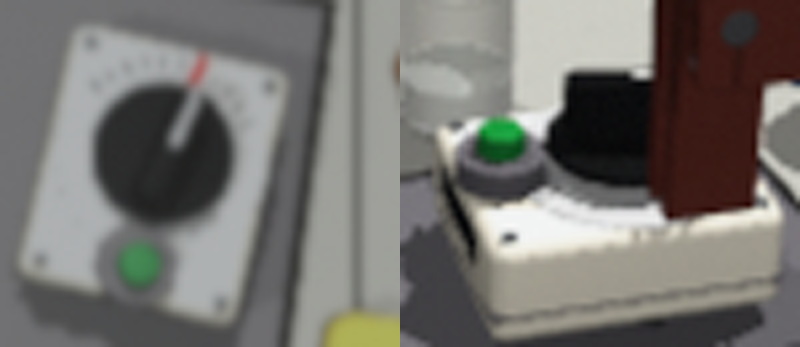

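The pointer (175,150)-(195,90) lines up with the red mark at (200,68). The button at (500,135) is up again, the case has not moved, and the arm is clear. Handing in.

```bash
python3 -c "
from plant import arm
print(arm.hand_in())"
```

```text
the job is handed in; nothing more can be done
None
```

I wound the timer to its stop, turned it back to the red mark, pressed the start button fully down and released it, with no measurable movement of the case, and handed the job in at about 22 s; no verdict came back.

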